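# Pin the telescopic serving arm and hold it out for the guest

## Robot

A 7-joint arm with a two-finger parallel gripper is mounted at the origin on the work surface. World frame = base frame: x ahead of the robot, y to its left, z up, the work surface at z = 0. Lengths are in m, angles in rad, forces in N, time in s.
With the tool pointing down it reaches from about 0.4 to 0.85 m from the base axis. Payload 4.5 kg.
Tool frame: the origin (TCP) lies midway between the tips of the shut fingers; the grasp point (between the pads) lies r.grip_point_offset behind it (r.grip_point_offset is the distance from the TCP to the grasp point, in m); z points along the fingers, y is the line along which they close (so a half turn about z gives the same grasp; the last joint's range is limited). The gripper opens to 88 mm and grips with 3 to 60 N. Pads are 18 mm wide; open, the fingers measure 123 mm over their backs; the gripper's body (75 mm by 187 mm) begins 45 mm behind the grasp point.
Start: joints at [-1.305, 0.689, -0.195, 1.565, 0.157, 0.902, -0.215], TCP at [0.144, 0.608, 0.239] pointing down, gripper open.
Joint ranges: [-3.01, 3.01], [-0.46, 2.08], [-1.47, 1.51], [0.13, 2.56], [-1, 4.14], [0.04, 2.09], [-2.66, 2.66]. Speed limits (rad/s): [2.57, 2.57, 3.14, 3.14, 3.14, 3.14, 3.14].

## Interface

Orientations are given as a unit quaternion [x, y, z, w].
In Python, from plant import r gives the robot as it stands.
- The arm moves only by the shell command python3 -m jog 'ROWS' [FORCE]. ROWS is JSON, a list of rows, each an object of numbers: "wx", "wy", "wz": the turn, a rotation vector about the world's x, y, z as a fraction of full scale; "dx", "dy", "dz": the shift along the world's x, y, z as a fraction of full scale; "hand": the closure, from 0 (fully open) to 1 (shut). In form: [{"wx": .., "wy": .., "wz": .., "dx": .., "dy": .., "dz": .., "hand": ..}, ...]. A call has 1 to 5 rows; each row shifts and turns the commanded pose from where the row before left it; what a row does not reach is not made up. Full scale, the value 1, is 0.25 m for a shift and 2 rad for a turn. A row lasts 1/12 s, in which the tool goes at most 41.7 mm and 7.16 degrees, less where a joint would pass 70% of its speed; a pose out of reach is approached as far as the arm can. A call with a number of a shift or a turn outside -1 to 1 is refused whole. A call with a gripper value outside its range is refused whole. The fingers move at their own pace and stop on an object; FORCE is the grip in N (left out, the last holds). Time passes only in rows, so rows that do not move let the fingers close. It gives the time, the measured TCP pose, the force, the opening and the grip force at its end, in the units of the state.
- r.get_state(): the state, without advancing time (a new reading comes with each control period).
- r.snapshot(name): name is "scene" or "top"; returns the picture (420x560x3 uint8, red, green, blue); there is no depth.
- r.camera_info(name): a dict with "mtx" (3x3 intrinsics, pixels), "R" (3x3) and "t" (3): a world point X has camera coordinates R X + t. Camera axes: x right, y down, z forward; pixel columns grow to the right and rows downward; lengths in m; the calibration is good to about 2 mm. A picture is of the moment at which its call begins. camera_info takes no time and is no camera call.
- r.finish_job(): hands the job in; it is judged then, once.
Trained networks look in the newest picture that a camera, given by its name, has taken for a name from the list of things; names that differ only in an ending like _2 or _b are one class to them, and where a whole thing is asked for, a point or a joint stands for the part that bears it (a point fixed in the world has none). Each returns a list of dicts, best first, with "p" (0 to 1); they miss things now and then, are a little off and sometimes report something else, mostly with a low value. They report only what shows in the picture. A call takes as long as a camera call.
- r.search_frame(camera, query): "bbox" ([left, top, right, bottom] in pixels, round what is visible of it).
- r.masks_of(camera, query): "region" (420x560 bool, what is visible of it) and "bbox" ([left, top, right, bottom] in pixels, round what is visible of it).
The state is a dict: "clock": time; "q": joint angles; "qd": joint speeds; "joint_torque": joint torques, N m; "tool_pos": TCP position; "eef_rot": TCP orientation; "contact_force": force on the tool from outside, world axes, zero at the start; "moment": the same for the moment, N m; "opening": opening from 0.0 (shut) to 1.0 (fully open); "finger_force": force on a finger pad.
Only numpy, scipy, OpenCV 4.12 (cv2) and the standard library are available. Lean on these libraries where they do the work, as an engineer would, in place of code of your own. Each camera call takes 0.05 s, during which the arm holds its last target. There are 200 camera calls.

## Task

Drop the long retaining pin fully home through the bracket's two ears and the serving arm's tongue between them, so that the arm cannot slide out. Then press in the button on the side of the arm's grip block and, with it pressed, pull the telescope out to its second stop, leaving all the other ware where it stands. Finish while still gripping the block and holding the arm fully extended for the guest: it springs back if let go.

Things in the scene. Friction and masses are not known exactly. Their poses are not given: they have to be found in the camera images.
- mount: Steel bracket fixed to the ledge, base plate 70 x 200 x 12 mm. Origin on the ledge right under the pin hole, z up. The telescopic serving arm lies level above the base plate and is pulled out along the bracket's own -y; its axis is 45 mm above the ledge. The two ears with the pin hole are at this end; an upright 60 mm tall plate joins them at local y +18 to +30 mm
- mount_hole (a point): Centre of the pin hole's mouth, on top of the upper ear, 60 mm above the ledge. Upper ear 52 to 60 mm up, arm's tongue 41 to 49, lower ear 30 to 38 (ears 40 x 36 mm); each has a vertical 12 mm through hole with a 1 mm chamfer, all in line at the start
- pin: The long retaining pin: loose, steel, upright in one of the rack's two holes (which one varies). Shank 10 mm diameter, 45 mm long with 3 mm tapered tip. Origin at the tip, z up along the pin. Tip 10 mm above the ledge at the start, 15 mm when fully home with the head resting on the upper ear. About 80 g
- pin_head (a point): Middle of the long pin's round head, 61 mm from its tip: 18 mm diameter, 32 mm tall, the part to grip
- shortpin: A bystander: a pin with the same head but a shank of only 22 mm, in the rack's other hole (its head stands 23 mm lower), too short to reach through; leave it. Origin at its tip
- rack: Fixed dark wooden block 120 x 40 x 30 mm tall with two 20 mm deep, 11 mm wide holes at local x -40 and +40 mm, that hold the pins. Origin centre of underside, long side along its x
- grip_center (a point): Centre of the grip block at the telescope's pulling end: aluminium, 34 mm wide (bracket x), 36 mm long (bracket y), 40 mm tall, 45 mm above the ledge; shut, 200 mm from the hole along the bracket's -y. A level round tray plate, 88 to 92 mm across, is fixed to it, centred 87 mm farther out, its top just below the arm's axis
- button_face (a point): Middle of the black push button's face, 20 x 24 mm, on the bracket +x side of the grip block, standing 6 mm proud; it goes in towards bracket -x, so squeezing the block across its width presses it flush
- button (a joint): Press of the button, m: 0 out, 0.006 flush, 0.007 the most. Sprung, about 5 N when flush. Beyond 0.0035 its hook frees the telescope; unpressed, the arm is latched shut. Let go while out, the arm springs back and the hook stops it about 15 mm short of shut until pressed again
- grip (a joint): Extension of the thinnest tube with the grip block out of the middle tube, m: 0 shut, 0.060 its stop (the first stop, reached first). A return spring of about 3 N pulls it back
- stage (a joint): Extension of the middle tube out of the outer sleeve, m: 0 shut, 0.060 its stop (the second stop, fully extended: the block has then travelled 120 mm). A return spring of about 5 N pulls it back
- sleeve (a joint): Slide of the whole arm (outer sleeve with the tongue) out of the bracket along the bracket's -y, m: 0 home with the holes in line. Friction about 1.5 N only: without the pin the arm slides out instead of extending; with the pin it has about 2 mm of play
- dallah: Bystander: brushed steel coffee pot, 215 mm tall. Origin under its centre
- saucer_a: Bystander: white ceramic saucer 110 mm across, 16 mm tall, to the right past the arm's end. Origin under its centre
- saucer_b: Bystander: white ceramic saucer like the other, at the far left
- finjan: Bystander: small white cup 56 mm across, 50 mm tall, between the robot and the bracket. Origin under its centre
- cupholder: Bystander: teal plastic cup holder 80 mm across, 70 mm tall, beyond the arm. Origin under its centre

How it is judged:
On the way, in this order (a step that is already met when the one before it is completed fails the run):
1. the long pin is fully home through both ears and the tongue (horizontal distance between pin and mount_hole below 0.004 m and height (world z) of pin below 0.019 m and angle between pin's own z axis and vertical below 0.12 rad and value of joint sleeve below 0.006 m), for 0.2 s.
2. the button is pressed while the telescope is still shut (value of joint button above 0.004 m and value of joint each of grip, stage below 0.02 m), for 0.05 s.
3. the telescope is pulled out to its second stop (value of joint each of grip, stage above 0.055 m), for 0.2 s.
At the end, for the whole second after the job is handed in: Both tubes still and within 5 mm of their stops; fingers press the grip block with over 2 N, button in over 4 mm; arm slid under 6 mm in its bracket; long pin through all holes: tip within 4 mm of the axis and below 19 mm, tilt under 0.12 rad (all of step 1 and all of step 3 and velocity of joint grip between -0.01 and 0.01 m/s and velocity of joint stage between -0.01 and 0.01 m/s and contact force between the fingers and mount above 2 N and value of joint button above 0.004 m); the arm keeps its last pose, push and grip.
It fails at once if a bystander is moved by more than 30 mm (distance of any of dallah, saucer_a, saucer_b, finjan, cupholder, shortpin from where it was at the start of the episode above 0.03 m).
It also fails if it takes over 58 s, if anything falls off the work surface, if the arm or the gripper's body presses on something with over 40 N, if the wrist force passes 120 N, or if a joint passes its speed limit or range.

## Working session

There is one attempt and no reset: what is moved stays moved. The work goes in short steps, Python scripts to look and compute and a shell command to move; the robot and the scene stay as the last step left them, time stands still between calls to the robot, and variables do not carry over. Pictures are saved under pics/ and viewed, at most 10 in all, crops included, and the job is handed in when it is done.

```bash
ls; mkdir -p pics; cat > h.py <<'E'
import numpy as np, cv2
from plant import r
def ray(cam,uv):
    c=r.camera_info(cam);K,R,t=[np.array(c[k],float) for k in('mtx','R','t')]
    d=R.T@np.linalg.solve(K,[uv[0],uv[1],1.]);return -R.T@t,d
def atz(cam,uv,z):
    o,d=ray(cam,uv);return o+d*(z-o[2])/d[2]
def proj(cam,X):
    c=r.camera_info(cam);K,R,t=[np.array(c[k],float) for k in('mtx','R','t')]
    p=K@(R@np.array(X,float)+t);return p[:2]/p[2]
E
python3 - <<'E'
from h import *
for c in('scene','top'):
    im=r.snapshot(c);cv2.imwrite(f'pics/{c}0.png',im[:,:,::-1]); i=r.camera_info(c);print(c,ray(c,(280,210)),i['mtx'])
    for q in('pin','pin_head','shortpin','mount','mount_hole','grip_center','button_face','rack','saucer_a','dallah','finjan','cupholder'):
        try:
            print(q,[(np.round(d['bbox']).tolist(),round(d['p'],2)) for d in r.search_frame(c,q)[:2]])
        except Exception as e: print(q,e)
s=r.get_state();print(s['clock'],s['tool_pos'],s['eef_rot'],s['opening'],r.grip_point_offset)
E
```

```text
pics
scene (array([ 0.98281198, -0.79095572,  0.74131194]), array([-0.36871101,  0.69837186, -0.61351512])) [[444.33292533   0.         276.97190536]
 [  0.         444.33292533 207.75939394]
 [  0.           0.           1.        ]]
pin [([285.0, 138.0, 292.0, 156.0], 0.57)]
pin_head []
shortpin []
mount [([228.0, 182.0, 308.0, 279.0], 0.74), ([250.0, 160.0, 267.0, 183.0], 0.58)]
mount_hole [([227.0, 180.0, 305.0, 282.0], 0.87), ([324.0, 200.0, 361.0, 238.0], 0.2)]
grip_center [([230.0, 227.0, 273.0, 279.0], 0.63)]
button_face [([352.0, 146.0, 390.0, 154.0], 0.7), ([272.0, 228.0, 272.0, 247.0], 0.64)]
rack [([282.0, 149.0, 318.0, 164.0], 0.81), ([286.0, 136.0, 291.0, 155.0], 0.47)]
saucer_a [([135.0, 329.0, 192.0, 383.0], 0.6)]
dallah [([351.0, 119.0, 392.0, 196.0], 0.8)]
finjan [([252.0, 162.0, 268.0, 179.0], 0.88), ([288.0, 134.0, 294.0, 152.0], 0.61)]
cupholder [([327.0, 196.0, 360.0, 242.0], 0.81), ([350.0, 116.0, 391.0, 197.0], 0.23)]
top (array([ 0.45204723, -0.00507762,  1.49505537]), array([ 0.07921177, -0.02157171, -0.99669492])) [[533.44504913   0.         274.00064576]
 [  0.         533.44504913 207.99506126]
 [  0.           0.           1.        ]]
pin [([228.0, 138.0, 265.0, 169.0], 0.44), ([157.0, 249.0, 161.0, 256.0], 0.37)]
pin_head [([153.0, 248.0, 161.0, 256.0], 0.58), ([243.0, 187.0, 359.0, 220.0], 0.47)]
shortpin []
mount [([225.0, 185.0, 354.0, 226.0], 0.58)]
mount_hole [([226.0, 185.0, 356.0, 231.0], 0.68)]
grip_center [([300.0, 184.0, 357.0, 216.0], 0.57)]
button_face [([146.0, 220.0, 155.0, 231.0], 0.6)]
rack []
saucer_a [([412.0, 194.0, 450.0, 238.0], 0.88), ([92.0, 156.0, 131.0, 195.0], 0.63)]
dallah [([124.0, 133.0, 208.0, 176.0], 0.96)]
finjan [([198.0, 259.0, 215.0, 278.0], 0.68)]
cupholder [([228.0, 139.0, 266.0, 167.0], 0.68)]
1.3 [0.14357494 0.60829905 0.23873421] [1.15617670e-01 9.93293790e-01 1.70813124e-05 1.38414054e-05] 0.998592032548304 0.0187
```

View pics/scene0.png

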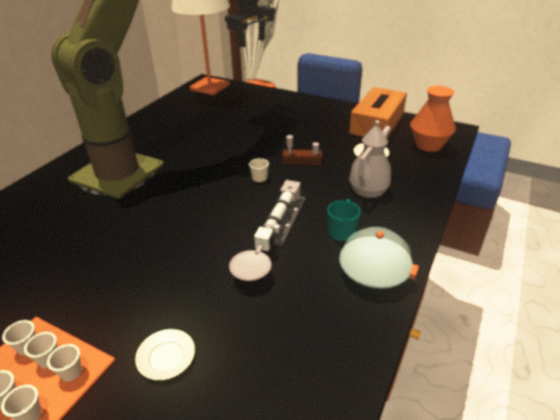

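View pics/top0.png

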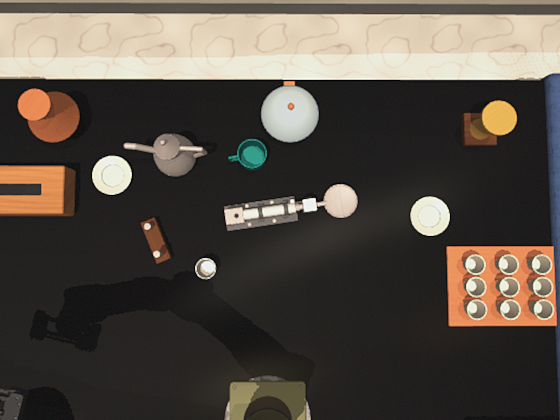

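The two pictures show the rack heads at top (148,227) and (156,254). In the scene view the left, nearer-robot head (290,140) seems the taller. The hole is at top (237,215) and the grip block at (309,205). I'll zoom in to get exact pixels.

```bash
python3 - <<'E'
import cv2,numpy as np
t=cv2.imread('pics/top0.png');s=cv2.imread('pics/scene0.png')
a=cv2.resize(t[175:240,215:365],None,fx=5,fy=5,interpolation=cv2.INTER_CUBIC)
b=cv2.resize(t[212:270,130:180],None,fx=5,fy=5,interpolation=cv2.INTER_CUBIC)
c=cv2.resize(s[128:172,275:330],None,fx=5,fy=5,interpolation=cv2.INTER_CUBIC)
o=np.zeros((600,760,3),np.uint8);o[:325,:750]=a;o[325:600,:250]=b[:275];o[325:545,260:535]=c
cv2.imwrite('pics/z.png',np.clip(o*1.3,0,255).astype(np.uint8))
E
```

```text
(no output)
```

View pics/z.png

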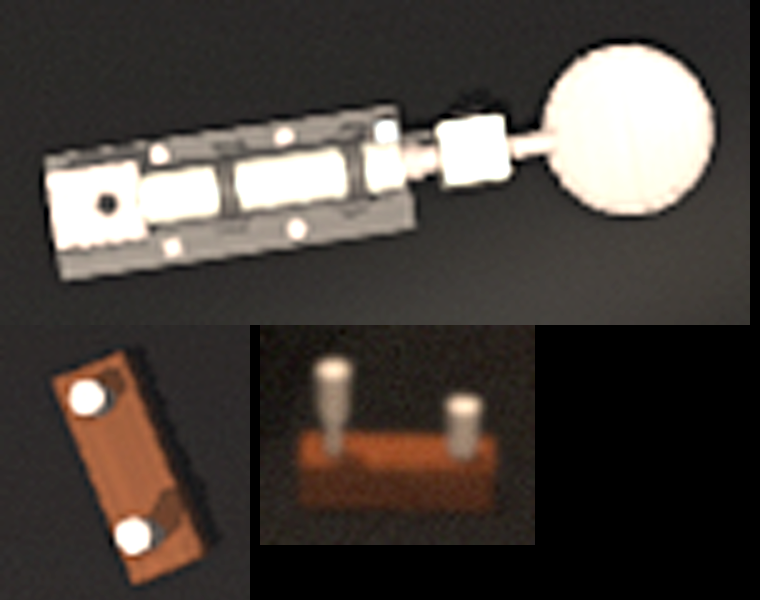

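The tall head (scene crop, left) is the rack pin nearer the robot, at top (156.5,254). The hole is at top (236.5,215.5), the grip block at about (309.7,205) and the button on its upper (+x) side. Next I compute positions.

```bash
python3 - <<'E'
from h import *
g=cv2.imread('pics/top0.png',0).astype(float)
def cen(x0,x1,y0,y1,f):
    p=g[y0:y1,x0:x1];w=np.clip(f(p),0,None);Y,X=np.mgrid[y0:y1,x0:x1];return np.array([(w*X).sum(),(w*Y).sum()])/w.sum()
pin=cen(151,162,248,260,lambda p:(p>150)*1.); hole=cen(233,241,211,220,lambda p:130-p); grip=cen(302,318,197,213,lambda p:(p>120)*1.)
tray=cen(322,360,182,220,lambda p:(p>100)*1.)
sp=cen(142,153,221,233,lambda p:(p>150)*1.)
print(pin,hole,grip,tray,sp)
P=atz('top',pin,.087);S=atz('top',sp,.064);H=atz('top',hole,.060);G=atz('top',grip,.065);T=atz('top',tray,.045)
print('pin',P,'short',S,np.linalg.norm((P-S)[:2]),'hole',H,'grip',G,np.linalg.norm((G-H)[:2]),'tray',T,np.linalg.norm((T-H)[:2]))
for X in(P,S,H,G): print(proj('scene',X))
d=(T-H)[:2];d2=(G-H)[:2];print('pull dir',np.arctan2(d[1],d[0]),np.arctan2(d2[1],d2[0]))
d=(P-S);print('rack ang',np.arctan2(d[1],d[0]))
from scipy.spatial.transform import Rotation as R
print(R.from_quat(r.get_state()['eef_rot']).as_matrix().round(3))
E
```

```text
[156.         253.75609756] [236.03840683 215.25889047] [309.27368421 204.50526316] [339.96424702 200.54387866] [146.75609756 226.        ]
pin [0.44864454 0.29004455 0.087     ] short [0.52265849 0.32088929 0.064     ] 0.08018392903516898 hole [0.55183622 0.08236046 0.06      ] grip [ 0.58057757 -0.11491164  0.065     ] 0.199354822426721 tray [ 0.59329276 -0.20049805  0.045     ] 0.28588035912878607
[289.22020032 136.71879771]
[315.35720157 144.02253453]
[289.54316598 187.64921264]
[263.22905226 232.68304076]
pull dir -1.4252696177498305 -1.4261203168033054
rack ang -2.7467371005936356
[[-0.973  0.23   0.   ]
 [ 0.23   0.973  0.   ]
 [-0.     0.    -1.   ]]
```

```bash
python3 -m jog '[{"dx":0.11,"dy":-0.115},{"dx":0.11,"dy":-0.115},{"dx":0.11,"dy":-0.115},{"dx":0.11,"dy":-0.115},{"dx":0.11,"dy":-0.115}]'
python3 -m jog '[{"dx":0.11,"dy":-0.115},{"dx":0.11,"dy":-0.115},{"dx":0.11,"dy":-0.115},{"dx":0.11,"dy":-0.115},{"dx":0.11,"dy":-0.115}]'
python3 -m jog '[{"dx":0.11,"dy":-0.115},{},{}]'
```

```text
invalid input
invalid input
invalid input
```

Every row probably needs every key.

```bash
python3 -m jog '[{"wx":0,"wy":0,"wz":0,"dx":0.11,"dy":-0.115,"dz":0,"hand":0},{"wx":0,"wy":0,"wz":0,"dx":0.11,"dy":-0.115,"dz":0,"hand":0},{"wx":0,"wy":0,"wz":0,"dx":0.11,"dy":-0.115,"dz":0,"hand":0},{"wx":0,"wy":0,"wz":0,"dx":0.11,"dy":-0.115,"dz":0,"hand":0},{"wx":0,"wy":0,"wz":0,"dx":0.11,"dy":-0.115,"dz":0,"hand":0}]'
```

```text
clock: 1.72
tool_pos: [0.2821, 0.4632, 0.2389]
eef_rot: [0.115, 0.993, 0.0, 0.0]
contact_force: [-0.7, 0.4, -0.8]
opening: 0.997
finger_force: 0.0
```

```bash
python3 -m jog '[{"wx":0,"wy":0,"wz":0,"dx":0.11,"dy":-0.115,"dz":0,"hand":0},{"wx":0,"wy":0,"wz":0,"dx":0.11,"dy":-0.115,"dz":0,"hand":0},{"wx":0,"wy":0,"wz":0,"dx":0.11,"dy":-0.115,"dz":0,"hand":0},{"wx":0,"wy":0,"wz":0,"dx":0.11,"dy":-0.115,"dz":0,"hand":0},{"wx":0,"wy":0,"wz":0,"dx":0.11,"dy":-0.115,"dz":0,"hand":0}]'
python3 -m jog '[{"wx":0,"wy":0,"wz":0,"dx":0.12,"dy":-0.11,"dz":0,"hand":0},{"wx":0,"wy":0,"wz":0,"dx":0,"dy":0,"dz":-0.14,"hand":0},{"wx":0,"wy":0,"wz":0,"dx":0,"dy":0,"dz":-0.14,"hand":0},{"wx":0,"wy":0,"wz":0,"dx":0,"dy":0,"dz":-0.14,"hand":0},{"wx":0,"wy":0,"wz":0,"dx":0,"dy":0,"dz":0,"hand":0}]'
```

```text
clock: 2.13
tool_pos: [0.4198, 0.3193, 0.239]
eef_rot: [0.116, 0.993, 0.0, 0.0]
contact_force: [1.0, 1.9, -0.3]
opening: 1.002
finger_force: 0.0
clock: 2.55
tool_pos: [0.4457, 0.2906, 0.1286]
eef_rot: [0.116, 0.993, -0.004, -0.004]
contact_force: [-0.1, -0.7, 0.0]
opening: 1.0
finger_force: 0.0
```

```bash
python3 -m jog '[{"wx":0,"wy":0,"wz":0,"dx":0.012,"dy":-0.002,"dz":-0.1,"hand":0},{"wx":0,"wy":0,"wz":0,"dx":0,"dy":0,"dz":-0.1,"hand":0},{"wx":0,"wy":0,"wz":0,"dx":0,"dy":0,"dz":-0.066,"hand":0},{"wx":0,"wy":0,"wz":0,"dx":0,"dy":0,"dz":0,"hand":0},{"wx":0,"wy":0,"wz":0,"dx":0,"dy":0,"dz":0,"hand":0}]'
```

```text
clock: 2.97
tool_pos: [0.4518, 0.2933, 0.0682]
eef_rot: [0.115, 0.993, 0.0, 0.0]
contact_force: [-0.1, 0.3, 0.1]
opening: 0.999
finger_force: 0.0
```

```bash
python3 -m jog '[{"wx":0,"wy":0,"wz":0,"dx":-0.012,"dy":-0.013,"dz":-0.026,"hand":0},{"wx":0,"wy":0,"wz":0,"dx":0,"dy":0,"dz":0,"hand":0},{"wx":0,"wy":0,"wz":0,"dx":0,"dy":0,"dz":0,"hand":0}]'
```

```text
clock: 3.22
tool_pos: [0.4487, 0.2895, 0.0617]
eef_rot: [0.116, 0.993, 0.0, 0.0]
contact_force: [0.4, 0.2, -0.1]
opening: 0.999
finger_force: 0.0
```

Converged, so I close on the head.

```bash
python3 -m jog '[{"wx":0,"wy":0,"wz":0,"dx":0,"dy":0,"dz":0,"hand":1},{"wx":0,"wy":0,"wz":0,"dx":0,"dy":0,"dz":0,"hand":1},{"wx":0,"wy":0,"wz":0,"dx":0,"dy":0,"dz":0,"hand":1},{"wx":0,"wy":0,"wz":0,"dx":0,"dy":0,"dz":0,"hand":1},{"wx":0,"wy":0,"wz":0,"dx":0,"dy":0,"dz":0,"hand":1}]' 25
python3 -m jog '[{"wx":0,"wy":0,"wz":0,"dx":0,"dy":0,"dz":0,"hand":1},{"wx":0,"wy":0,"wz":0,"dx":0,"dy":0,"dz":0,"hand":1},{"wx":0,"wy":0,"wz":0,"dx":0,"dy":0,"dz":0,"hand":1},{"wx":0,"wy":0,"wz":0,"dx":0,"dy":0,"dz":0,"hand":1},{"wx":0,"wy":0,"wz":0,"dx":0,"dy":0,"dz":0,"hand":1}]'
```

```text
clock: 3.63
tool_pos: [0.4486, 0.2896, 0.0608]
eef_rot: [0.116, 0.993, 0.0, 0.0]
contact_force: [0.2, -0.1, -0.2]
opening: 0.644
finger_force: 0.0
clock: 4.05
tool_pos: [0.4486, 0.2896, 0.0607]
eef_rot: [0.116, 0.993, 0.0, 0.0]
contact_force: [-0.1, 0.5, 0.3]
opening: 0.264
finger_force: 0.0
```

```bash
python3 -m jog '[{"wx":0,"wy":0,"wz":0,"dx":0,"dy":0,"dz":0,"hand":1},{"wx":0,"wy":0,"wz":0,"dx":0,"dy":0,"dz":0,"hand":1},{"wx":0,"wy":0,"wz":0,"dx":0,"dy":0,"dz":0,"hand":1}]'
python3 -m jog '[{"wx":0,"wy":0,"wz":0,"dx":0,"dy":0,"dz":0.06,"hand":1},{"wx":0,"wy":0,"wz":0,"dx":0,"dy":0,"dz":0.06,"hand":1},{"wx":0,"wy":0,"wz":0,"dx":0,"dy":0,"dz":0.1,"hand":1},{"wx":0,"wy":0,"wz":0,"dx":0,"dy":0,"dz":0.14,"hand":1},{"wx":0,"wy":0,"wz":0,"dx":0,"dy":0,"dz":0,"hand":1}]'
```

```text
clock: 4.3
tool_pos: [0.4486, 0.2899, 0.0607]
eef_rot: [0.116, 0.993, 0.0, 0.0]
contact_force: [-0.2, 1.0, -0.5]
opening: 0.199
finger_force: 24.8
clock: 4.72
tool_pos: [0.451, 0.2913, 0.1555]
eef_rot: [0.116, 0.993, 0.003, 0.003]
contact_force: [0.1, 0.3, -1.5]
opening: 0.194
finger_force: 24.8
```

```bash
python3 -m jog '[{"wx":0,"wy":0,"wz":0,"dx":0.04,"dy":-0.08,"dz":0,"hand":1},{"wx":0,"wy":0,"wz":0,"dx":0.06,"dy":-0.13,"dz":0,"hand":1},{"wx":0,"wy":0,"wz":0,"dx":0.06,"dy":-0.13,"dz":0,"hand":1},{"wx":0,"wy":0,"wz":0,"dx":0.06,"dy":-0.13,"dz":0,"hand":1},{"wx":0,"wy":0,"wz":0,"dx":0.06,"dy":-0.13,"dz":0,"hand":1}]'
python3 -m jog '[{"wx":0,"wy":0,"wz":0,"dx":0.06,"dy":-0.13,"dz":0,"hand":1},{"wx":0,"wy":0,"wz":0,"dx":0.05,"dy":-0.1,"dz":0,"hand":1},{"wx":0,"wy":0,"wz":0,"dx":0.023,"dy":0,"dz":0,"hand":1},{"wx":0,"wy":0,"wz":0,"dx":0,"dy":0,"dz":0,"hand":1},{"wx":0,"wy":0,"wz":0,"dx":0,"dy":0,"dz":0,"hand":1}]'
```

```text
clock: 5.13
tool_pos: [0.5186, 0.1378, 0.1503]
eef_rot: [0.115, 0.993, -0.0, -0.0]
contact_force: [0.7, -0.3, 0.2]
opening: 0.193
finger_force: 24.8
clock: 5.55
tool_pos: [0.5513, 0.0829, 0.1503]
eef_rot: [0.115, 0.993, 0.0, -0.0]
contact_force: [0.9, 0.3, -1.5]
opening: 0.195
finger_force: 24.8
```

```bash
python3 - <<'E'
from h import *
s=r.get_state();print(s['tool_pos'])
for c,u,w in(('scene',270,(240,130,330,230)),):
    im=r.snapshot(c)[:,:,::-1];x0,y0,x1,y1=w
    cv2.imwrite('pics/ins1.png',cv2.resize(im[y0:y1,x0:x1],None,fx=6,fy=6,interpolation=cv2.INTER_CUBIC))
p=np.array(s['tool_pos']);print('pin tip expected px',proj('scene',p-[0,0,.0507]),'hole',proj('scene',[.5518,.0824,.06]))
E
```

```text
[0.55133171 0.08294933 0.15031725]
pin tip expected px [289.44107065 175.07306994] hole [289.53753002 187.63817276]
```

View pics/ins1.png

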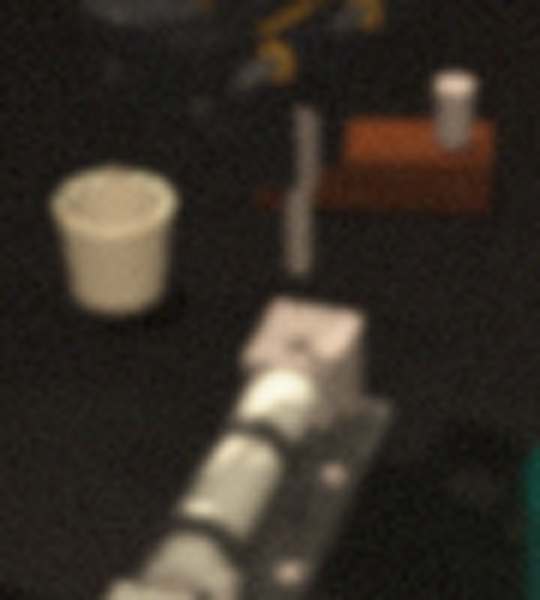

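The crop shows the pin upright in the fingers. Its tip is at about scene (289.8,175.5), as predicted, directly over the hole at (289.5,187.2). I descend.

```bash
python3 -m jog '[{"wx":0,"wy":0,"wz":0,"dx":0.002,"dy":-0.002,"dz":-0.05,"hand":1},{"wx":0,"wy":0,"wz":0,"dx":0,"dy":0,"dz":-0.05,"hand":1},{"wx":0,"wy":0,"wz":0,"dx":0,"dy":0,"dz":-0.05,"hand":1},{"wx":0,"wy":0,"wz":0,"dx":0,"dy":0,"dz":0,"hand":1},{"wx":0,"wy":0,"wz":0,"dx":0,"dy":0,"dz":0,"hand":1}]'
python3 -m jog '[{"wx":0,"wy":0,"wz":0,"dx":0,"dy":0,"dz":-0.008,"hand":1},{"wx":0,"wy":0,"wz":0,"dx":0,"dy":0,"dz":-0.008,"hand":1},{"wx":0,"wy":0,"wz":0,"dx":0,"dy":0,"dz":-0.008,"hand":1},{"wx":0,"wy":0,"wz":0,"dx":0,"dy":0,"dz":0,"hand":1}]'
```

```text
clock: 6.02
tool_pos: [0.5511, 0.0832, 0.1129]
eef_rot: [0.114, 0.993, 0.0, -0.001]
contact_force: [-0.1, -0.1, -0.2]
opening: 0.192
finger_force: 24.8
clock: 6.35
tool_pos: [0.5523, 0.0817, 0.1073]
eef_rot: [0.116, 0.993, 0.0, 0.0]
contact_force: [0.4, 0.7, -1.1]
opening: 0.195
finger_force: 24.8
```

```bash
python3 -m jog '[{"wx":0,"wy":0,"wz":0,"dx":0,"dy":0,"dz":-0.012,"hand":1},{"wx":0,"wy":0,"wz":0,"dx":0,"dy":0,"dz":-0.012,"hand":1},{"wx":0,"wy":0,"wz":0,"dx":0,"dy":0,"dz":-0.012,"hand":1},{"wx":0,"wy":0,"wz":0,"dx":0,"dy":0,"dz":0,"hand":1}]'
python3 -m jog '[{"wx":0,"wy":0,"wz":0,"dx":0,"dy":0,"dz":-0.012,"hand":1},{"wx":0,"wy":0,"wz":0,"dx":0,"dy":0,"dz":-0.012,"hand":1},{"wx":0,"wy":0,"wz":0,"dx":0,"dy":0,"dz":-0.012,"hand":1},{"wx":0,"wy":0,"wz":0,"dx":0,"dy":0,"dz":0,"hand":1}]'
```

```text
clock: 6.68
tool_pos: [0.5521, 0.0817, 0.0976]
eef_rot: [0.116, 0.993, 0.0, -0.0]
contact_force: [-0.2, 0.6, -0.6]
opening: 0.197
finger_force: 24.8
clock: 7.02
tool_pos: [0.5521, 0.0819, 0.0886]
eef_rot: [0.115, 0.993, 0.0, -0.0]
contact_force: [0.2, 1.6, -2.0]
opening: 0.191
finger_force: 24.8
```

```bash
python3 -m jog '[{"wx":0,"wy":0,"wz":0,"dx":0,"dy":0,"dz":-0.012,"hand":1},{"wx":0,"wy":0,"wz":0,"dx":0,"dy":0,"dz":-0.012,"hand":1},{"wx":0,"wy":0,"wz":0,"dx":0,"dy":0,"dz":-0.012,"hand":1},{"wx":0,"wy":0,"wz":0,"dx":0,"dy":0,"dz":0,"hand":1}]'
python3 -m jog '[{"wx":0,"wy":0,"wz":0,"dx":0,"dy":0,"dz":-0.012,"hand":1},{"wx":0,"wy":0,"wz":0,"dx":0,"dy":0,"dz":-0.012,"hand":1},{"wx":0,"wy":0,"wz":0,"dx":0,"dy":0,"dz":-0.012,"hand":1},{"wx":0,"wy":0,"wz":0,"dx":0,"dy":0,"dz":0,"hand":1},{"wx":0,"wy":0,"wz":0,"dx":0,"dy":0,"dz":0,"hand":1}]'
```

```text
clock: 7.35
tool_pos: [0.5522, 0.082, 0.0797]
eef_rot: [0.115, 0.993, 0.0, -0.0]
contact_force: [-0.4, 2.3, -1.8]
opening: 0.198
finger_force: 24.8
clock: 7.77
tool_pos: [0.5522, 0.0822, 0.0708]
eef_rot: [0.115, 0.993, 0.0, -0.0]
contact_force: [0.5, 5.0, -2.9]
opening: 0.194
finger_force: 24.8
```

```bash
python3 -m jog '[{"wx":0,"wy":0,"wz":0,"dx":0,"dy":0.002,"dz":-0.01,"hand":1},{"wx":0,"wy":0,"wz":0,"dx":0,"dy":0.001,"dz":-0.008,"hand":1},{"wx":0,"wy":0,"wz":0,"dx":0,"dy":0,"dz":0,"hand":1},{"wx":0,"wy":0,"wz":0,"dx":0,"dy":0,"dz":0,"hand":1}]'
```

```text
clock: 8.1
tool_pos: [0.5523, 0.0824, 0.0665]
eef_rot: [0.116, 0.993, 0.0, -0.0]
contact_force: [-1.0, 3.8, -1.9]
opening: 0.193
finger_force: 24.8
```

```bash
python3 -m jog '[{"wx":0,"wy":0,"wz":0,"dx":0,"dy":0,"dz":0,"hand":0.4},{"wx":0,"wy":0,"wz":0,"dx":0,"dy":0,"dz":0,"hand":0.4},{"wx":0,"wy":0,"wz":0,"dx":0,"dy":0,"dz":0,"hand":0.4},{"wx":0,"wy":0,"wz":0,"dx":0,"dy":0,"dz":0,"hand":0},{"wx":0,"wy":0,"wz":0,"dx":0,"dy":0,"dz":0,"hand":0}]'
python3 -m jog '[{"wx":0,"wy":0,"wz":0,"dx":0,"dy":0,"dz":0.04,"hand":0},{"wx":0,"wy":0,"wz":0,"dx":0,"dy":0,"dz":0.08,"hand":0},{"wx":0,"wy":0,"wz":0,"dx":0,"dy":0,"dz":0.12,"hand":0},{"wx":0,"wy":0,"wz":0,"dx":0,"dy":0,"dz":0.12,"hand":0},{"wx":0,"wy":0,"wz":0,"dx":0,"dy":0,"dz":0,"hand":0}]'
```

```text
clock: 8.52
tool_pos: [0.5525, 0.0815, 0.0668]
eef_rot: [0.116, 0.993, -0.0, 0.0]
contact_force: [-0.2, 0.1, 0.5]
opening: 0.551
finger_force: 0.0
clock: 8.93
tool_pos: [0.5555, 0.0831, 0.1624]
eef_rot: [0.116, 0.993, 0.002, 0.005]
contact_force: [0.3, 0.6, -0.1]
opening: 0.924
finger_force: 0.0
```

```bash
python3 -m jog '[{"wx":0,"wy":0,"wz":-0.06,"dx":0.008,"dy":-0.079,"dz":0,"hand":0},{"wx":0,"wy":0,"wz":-0.06,"dx":0.01,"dy":-0.079,"dz":0,"hand":0},{"wx":0,"wy":0,"wz":-0.06,"dx":0.01,"dy":-0.079,"dz":0,"hand":0},{"wx":0,"wy":0,"wz":-0.06,"dx":0.01,"dy":-0.079,"dz":0,"hand":0},{"wx":0,"wy":0,"wz":-0.06,"dx":0.01,"dy":-0.079,"dz":0,"hand":0}]'
python3 -m jog '[{"wx":0,"wy":0,"wz":-0.06,"dx":0.01,"dy":-0.079,"dz":0,"hand":0},{"wx":0,"wy":0,"wz":-0.06,"dx":0.01,"dy":-0.079,"dz":0,"hand":0},{"wx":0,"wy":0,"wz":-0.06,"dx":0.01,"dy":-0.079,"dz":0,"hand":0},{"wx":0,"wy":0,"wz":-0.06,"dx":0.01,"dy":-0.079,"dz":0,"hand":0},{"wx":0,"wy":0,"wz":-0.06,"dx":0.01,"dy":-0.079,"dz":0,"hand":0}]'
python3 -m jog '[{"wx":0,"wy":0,"wz":0,"dx":0,"dy":0,"dz":0,"hand":0},{"wx":0,"wy":0,"wz":0,"dx":0,"dy":0,"dz":0,"hand":0}]'
python3 - <<'E'
from h import *
from scipy.spatial.transform import Rotation as R
s=r.get_state();p=np.array(s['tool_pos']);y=R.from_quat(s['eef_rot']).as_matrix()[:,1]
print(p,(np.array([.5806,-.1149,.026])-p)/.25,'yaw',np.arctan2(y[1],y[0]),'want',-1.4257+np.pi/2, s['q'])
im=r.snapshot('scene')[:,:,::-1]
cv2.imwrite('pics/g1.png',cv2.resize(im[150:300,200:330],None,fx=4,fy=4,interpolation=cv2.INTER_CUBIC))
E
```

```text
clock: 9.35
tool_pos: [0.5641, -0.0175, 0.1571]
eef_rot: [0.407, 0.914, -0.0, 0.0]
contact_force: [0.5, -0.1, 0.5]
opening: 0.997
finger_force: 0.0
clock: 9.77
tool_pos: [0.5766, -0.1161, 0.157]
eef_rot: [0.658, 0.753, 0.0, -0.0]
contact_force: [0.0, -0.6, 0.2]
opening: 1.002
finger_force: 0.0
clock: 9.93
tool_pos: [0.5765, -0.1161, 0.1568]
eef_rot: [0.656, 0.755, -0.0, 0.0]
contact_force: [0.0, 0.3, 0.9]
opening: 0.999
finger_force: 0.0
[ 0.57646428 -0.11611206  0.15681977] [ 0.01654287  0.00484822 -0.52327908] yaw 0.13910533762359614 want 0.1450963267948966 [ 0.11014902  0.74601404  0.01718702  1.76323564 -0.01880381  0.63268675
  0.27704407]
```

View pics/g1.png

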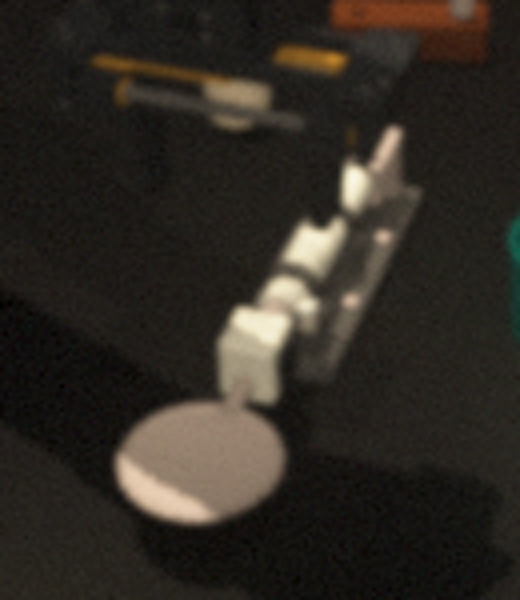

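The finger hides the ears in this crop. The block is at its shut position. I'll check the pin from the top camera.

```bash
python3 - <<'E'
from h import *
im=r.snapshot('top')[:,:,::-1]
print(proj('top',[.5518,.0824,.092]),proj('top',[.5806,-.1149,.065]))
cv2.imwrite('pics/t1.png',cv2.resize(im[170:270,205:365],None,fx=5,fy=5,interpolation=cv2.INTER_CUBIC))
E
```

```text
[235.28742615 214.42981026] [309.26931842 204.49696611]
```

View pics/t1.png

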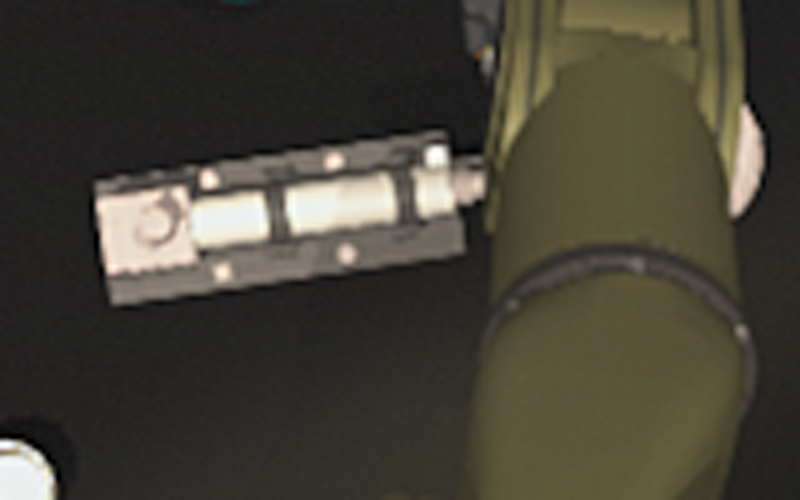

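The head sits over the hole at top (236,214.4), matching the seated prediction (235.3,214.4). Next I lower around the block.

```bash
python3 -m jog '[{"wx":0,"wy":0,"wz":0.003,"dx":0.016,"dy":0.005,"dz":-0.1,"hand":0},{"wx":0,"wy":0,"wz":0,"dx":0,"dy":0,"dz":-0.1,"hand":0},{"wx":0,"wy":0,"wz":0,"dx":0,"dy":0,"dz":-0.1,"hand":0},{"wx":0,"wy":0,"wz":0,"dx":0,"dy":0,"dz":0,"hand":0},{"wx":0,"wy":0,"wz":0,"dx":0,"dy":0,"dz":0,"hand":0}]'
python3 -m jog '[{"wx":0,"wy":0,"wz":0,"dx":0,"dy":0,"dz":-0.08,"hand":0},{"wx":0,"wy":0,"wz":0,"dx":0,"dy":0,"dz":-0.08,"hand":0},{"wx":0,"wy":0,"wz":0,"dx":0,"dy":0,"dz":-0.05,"hand":0},{"wx":0,"wy":0,"wz":0,"dx":0,"dy":0,"dz":0,"hand":0},{"wx":0,"wy":0,"wz":0,"dx":0,"dy":0,"dz":0,"hand":0}]'
```

```text
clock: 10.45
tool_pos: [0.5799, -0.1121, 0.081]
eef_rot: [0.653, 0.757, -0.0, -0.002]
contact_force: [0.8, -0.3, 0.9]
opening: 1.0
finger_force: 0.0
clock: 10.87
tool_pos: [0.5811, -0.1136, 0.03]
eef_rot: [0.654, 0.757, 0.0, 0.0]
contact_force: [-0.1, 1.0, -0.4]
opening: 0.998
finger_force: 0.0
```

Close with moderate force (this presses the button).

```bash
python3 -m jog '[{"wx":0,"wy":0,"wz":0,"dx":-0.002,"dy":-0.004,"dz":-0.013,"hand":1},{"wx":0,"wy":0,"wz":0,"dx":0,"dy":0,"dz":0,"hand":1},{"wx":0,"wy":0,"wz":0,"dx":0,"dy":0,"dz":0,"hand":1},{"wx":0,"wy":0,"wz":0,"dx":0,"dy":0,"dz":0,"hand":1},{"wx":0,"wy":0,"wz":0,"dx":0,"dy":0,"dz":0,"hand":1}]' 35
python3 -m jog '[{"wx":0,"wy":0,"wz":0,"dx":0,"dy":0,"dz":0,"hand":1},{"wx":0,"wy":0,"wz":0,"dx":0,"dy":0,"dz":0,"hand":1},{"wx":0,"wy":0,"wz":0,"dx":0,"dy":0,"dz":0,"hand":1},{"wx":0,"wy":0,"wz":0,"dx":0,"dy":0,"dz":0,"hand":1},{"wx":0,"wy":0,"wz":0,"dx":0,"dy":0,"dz":0,"hand":1}]'
```

```text
clock: 11.28
tool_pos: [0.5806, -0.115, 0.0264]
eef_rot: [0.654, 0.756, 0.0, 0.0]
contact_force: [-0.1, -0.1, 0.2]
opening: 0.646
finger_force: 0.0
clock: 11.7
tool_pos: [0.5813, -0.1149, 0.0262]
eef_rot: [0.654, 0.756, 0.001, 0.001]
contact_force: [3.1, 0.7, 0.3]
opening: 0.384
finger_force: 35.0
```

Button flush (opening 0.384 = 34 mm). Pull.

```bash
python3 -m jog '[{"wx":0,"wy":0,"wz":0,"dx":0.003,"dy":-0.02,"dz":0,"hand":1},{"wx":0,"wy":0,"wz":0,"dx":0.006,"dy":-0.04,"dz":0,"hand":1},{"wx":0,"wy":0,"wz":0,"dx":0.006,"dy":-0.04,"dz":0,"hand":1},{"wx":0,"wy":0,"wz":0,"dx":0.006,"dy":-0.04,"dz":0,"hand":1},{"wx":0,"wy":0,"wz":0,"dx":0,"dy":0,"dz":0,"hand":1}]'
python3 -m jog '[{"wx":0,"wy":0,"wz":0,"dx":0.006,"dy":-0.04,"dz":0,"hand":1},{"wx":0,"wy":0,"wz":0,"dx":0.006,"dy":-0.04,"dz":0,"hand":1},{"wx":0,"wy":0,"wz":0,"dx":0.006,"dy":-0.04,"dz":0,"hand":1},{"wx":0,"wy":0,"wz":0,"dx":0.006,"dy":-0.04,"dz":0,"hand":1},{"wx":0,"wy":0,"wz":0,"dx":0,"dy":0,"dz":0,"hand":1}]'
```

```text
clock: 12.12
tool_pos: [0.5867, -0.1526, 0.0262]
eef_rot: [0.655, 0.756, 0.0, 0.001]
contact_force: [2.6, 1.8, 0.3]
opening: 0.387
finger_force: 35.0
clock: 12.53
tool_pos: [0.5923, -0.1911, 0.0261]
eef_rot: [0.655, 0.756, 0.001, 0.001]
contact_force: [3.6, 5.0, -0.1]
opening: 0.387
finger_force: 35.0
```

```bash
python3 -m jog '[{"wx":0,"wy":0,"wz":0,"dx":0.006,"dy":-0.04,"dz":0,"hand":1},{"wx":0,"wy":0,"wz":0,"dx":0.006,"dy":-0.04,"dz":0,"hand":1},{"wx":0,"wy":0,"wz":0,"dx":0.006,"dy":-0.04,"dz":0,"hand":1},{"wx":0,"wy":0,"wz":0,"dx":0.005,"dy":-0.034,"dz":0,"hand":1},{"wx":0,"wy":0,"wz":0,"dx":0,"dy":0,"dz":0,"hand":1}]'
python3 -m jog '[{"wx":0,"wy":0,"wz":0,"dx":0.002,"dy":-0.012,"dz":0,"hand":1},{"wx":0,"wy":0,"wz":0,"dx":0,"dy":-0.008,"dz":0,"hand":1},{"wx":0,"wy":0,"wz":0,"dx":0,"dy":0,"dz":0,"hand":1},{"wx":0,"wy":0,"wz":0,"dx":0,"dy":0,"dz":0,"hand":1}]'
```

```text
clock: 12.95
tool_pos: [0.5978, -0.2286, 0.026]
eef_rot: [0.654, 0.756, 0.001, 0.0]
contact_force: [3.2, 4.2, 0.9]
opening: 0.383
finger_force: 35.0
clock: 13.28
tool_pos: [0.5982, -0.2311, 0.0259]
eef_rot: [0.654, 0.757, 0.001, -0.001]
contact_force: [3.0, 5.1, 1.1]
opening: 0.381
finger_force: 35.0
```

```bash
python3 -m jog '[{"wx":0,"wy":0,"wz":0,"dx":0.001,"dy":-0.008,"dz":0,"hand":1},{"wx":0,"wy":0,"wz":0,"dx":0.001,"dy":-0.008,"dz":0,"hand":1},{"wx":0,"wy":0,"wz":0,"dx":0,"dy":0,"dz":0,"hand":1},{"wx":0,"wy":0,"wz":0,"dx":0,"dy":0,"dz":0,"hand":1},{"wx":0,"wy":0,"wz":0,"dx":0,"dy":0,"dz":0,"hand":1}]'
```

```text
clock: 13.7
tool_pos: [0.5987, -0.2349, 0.0259]
eef_rot: [0.654, 0.757, 0.001, -0.001]
contact_force: [3.4, 5.1, 1.9]
opening: 0.382
finger_force: 35.0
```

```bash
python3 -m jog '[{"wx":0,"wy":0,"wz":0,"dx":0.001,"dy":-0.008,"dz":0,"hand":1},{"wx":0,"wy":0,"wz":0,"dx":0,"dy":0,"dz":0,"hand":1},{"wx":0,"wy":0,"wz":0,"dx":0,"dy":0,"dz":0,"hand":1}]'
python3 -m jog '[{"wx":0,"wy":0,"wz":0,"dx":0.001,"dy":-0.006,"dz":0,"hand":1},{"wx":0,"wy":0,"wz":0,"dx":0,"dy":0,"dz":0,"hand":1},{"wx":0,"wy":0,"wz":0,"dx":0,"dy":0,"dz":0,"hand":1}]'
python3 - <<'E'
from h import *
im=r.snapshot('scene')[:,:,::-1]
cv2.imwrite('pics/e1.png',cv2.resize(im[150:310,160:330],None,fx=3.7,fy=3.7,interpolation=cv2.INTER_CUBIC))
im=r.snapshot('top')[:,:,::-1];cv2.imwrite('pics/e2.png',cv2.resize(im[170:270,205:365],None,fx=5,fy=5,interpolation=cv2.INTER_CUBIC))
E
```

```text
clock: 13.95
tool_pos: [0.5989, -0.2361, 0.0259]
eef_rot: [0.653, 0.757, 0.001, -0.001]
contact_force: [3.5, 6.4, 1.3]
opening: 0.383
finger_force: 35.0
clock: 14.2
tool_pos: [0.599, -0.2362, 0.0258]
eef_rot: [0.653, 0.757, 0.002, -0.002]
contact_force: [2.0, 9.0, 2.2]
opening: 0.385
finger_force: 35.0
```

View pics/e1.png

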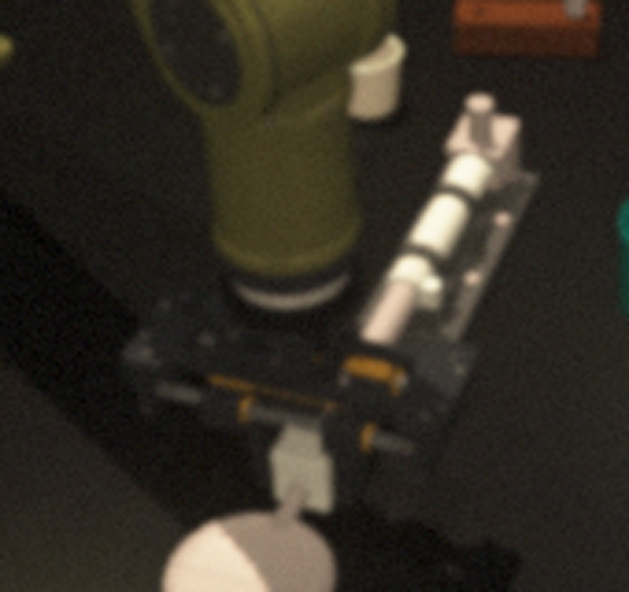

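View pics/e2.png

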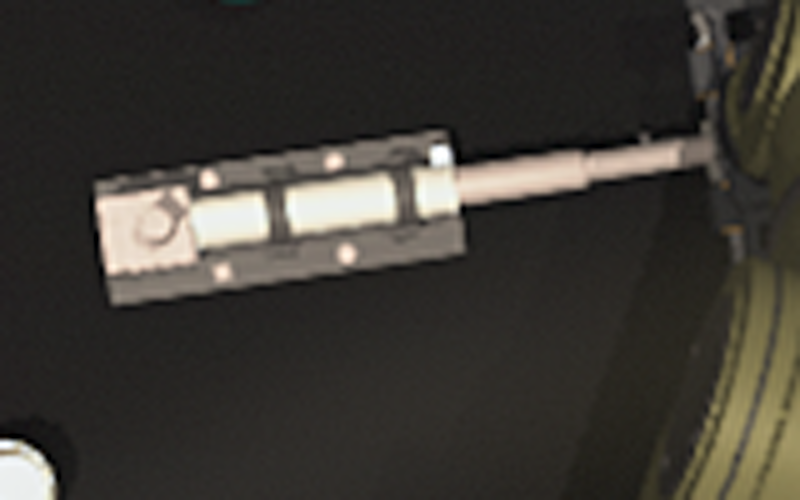

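Both tubes are out in the pictures, with the head seated on the ear (top 236,214). The block also stopped moving while the pull rose to 9 N, so it is at the stop. I'll let it settle, then hand in.

```bash
python3 -m jog '[{"wx":0,"wy":0,"wz":0,"dx":0,"dy":-0.003,"dz":0,"hand":1},{"wx":0,"wy":0,"wz":0,"dx":0,"dy":0,"dz":0,"hand":1},{"wx":0,"wy":0,"wz":0,"dx":0,"dy":0,"dz":0,"hand":1},{"wx":0,"wy":0,"wz":0,"dx":0,"dy":0,"dz":0,"hand":1},{"wx":0,"wy":0,"wz":0,"dx":0,"dy":0,"dz":0,"hand":1}]' && python3 -c "
from plant import r
print(r.finish_job())"
```

```text
clock: 14.72
tool_pos: [0.5989, -0.2362, 0.0257]
eef_rot: [0.653, 0.757, 0.002, -0.003]
contact_force: [2.3, 9.2, 2.5]
opening: 0.381
finger_force: 35.0
the job is handed in; nothing more can be done
None
```

I handed the job in at 14.7 s with the long pin home, the button squeezed flush and the telescope held at its second stop in a 35 N grip; no verdict came back.

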